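# Drop the tube block home in the dry-block heater and clamp it

### The job

The square aluminium tube block lies askew on top of its square well in the heater. Bear down on it and turn it a little at a time until it drops into the well, then press it fully home, without lifting it out of the guide ring. Then turn the red knob clockwise until the clamp arm lies over the block and the knob begins to slip, stop there (within about a sixth of a turn of slip), and leave the things round about where they are.

Things in the scene. Friction and masses are not known exactly. Their poses are not given: they have to be found in the camera images.
- heater: Fixed white bench heater, 150 mm (its x) by 240 mm (its y), placed at random with some yaw; origin under its centre on the bench, z up. In its +y half (top 52 mm high): a round guide ring (109 mm bore, z 52 to 40 mm) above a square well 80 by 80 mm, sides along the heater's x and y, z 40 down to 22 mm. On its -y half (top 48 mm): a swing clamp with a red knob
- well_floor (a point): centre of the well's floor, 52.5 mm along the heater's +y, 22 mm above the bench; axes as the heater's. In the well a stiff-sliding steel lift plate (72 mm square) starts with its top 4 mm below the well's rim: a block that is in line drops 4 mm onto it, then must be pressed down with it, some 7 to 15 N, the last 14 mm to the floor, where it stays
- tube_block: Loose aluminium block, 76 by 76 mm (sides along its x, y), 46 mm tall, 0.4 to 0.65 kg, dark tube holes on top, foot tapered 3 mm a side over the lowest 5 mm; origin at the centre of its underside. Starts in the guide ring (2 mm play) lying on the well's rim, underside at z 40 mm, 20 to 45 degrees askew; fits at any quarter turn; fully home its underside is at z 22 mm
- block_bar (a point): centre of the blue bar above the block: 50 mm long (block's x), 12 mm thick (y), 16 mm high, centre 24 mm above the block's top face and 70 mm above its underside, on two thin posts. It may be straddled loosely with open jaws, fingertips bearing on the block's top, or gripped
- clamp (a joint): angle of the steel clamp arm (rad), grows clockwise from above: starts at 0.1 to 0.5; 1.2 = its stop, arm along the heater's +y with its tip over the block. Turns with the knob (0.04 N m). Arm 82 mm long, underside 71 mm and top 78 mm above the bench: it passes 3 mm over a block that is fully home and is blocked by one that is not
- clamp_tip (a point): underside of the clamp arm near its end, 73 mm from the knob's axis; its y axis points outward along the arm
- knob (a joint): slip of the red knob relative to the clamp arm (rad), grows clockwise, 0 at the start. The knob carries the arm along; once the arm is at its stop (or blocked) the knob slips on it at 0.15 N m and this value grows
- knob_grip (a point): centre of the red knob's upright grip bar, 112 mm above the bench, on its vertical axis, 52.5 mm along the heater's -y; bar 44 mm long (this point's y, at the start parallel to the clamp arm), 12 mm thick (x), from 87 to 123 mm above the bench; below it a black disc of 20 mm radius, top at 88 mm
- reagent_a: brown bottle with white cap, 60 mm wide, 135 mm tall, bystander; origin under its centre
- reagent_b: white bottle with blue cap, 52 mm wide, 110 mm tall, bystander; origin under its centre
- reagent_d: grey-white bottle with pale cap, 68 mm wide, 155 mm tall, bystander; origin under its centre
- timer: white bench timer with three coloured keys, 58 by 66 by 18 mm, bystander; origin under its centre
Not all that is in view belongs to the job. What is shaped like the tube_block but turquoise is not meant.

How it is judged (in metres and radians):
On the way, in this order (a step that is already met when the one before it is completed fails the run):
1. the tube block is fully home on the floor of the well, level, before the clamp arm is brought over it (z of tube_block in the frame of well_floor below 0.003 m and horizontal distance between tube_block and well_floor below 0.006 m and angle between tube_block's own z axis and vertical below 0.05 rad and value of joint clamp below 1 rad), for 0.2 s.
2. the clamp arm is at its stop over the block and the knob has slipped (value of joint clamp above 1.12 rad and value of joint knob above 0.08 rad), for 0.1 s.
At the end, for the whole second after the job is handed in: The block stands level and still on the floor of the well (underside within 3 mm of the floor, within 6 mm of its centre), the clamp arm is at its stop over the block (clamp above 1.12 rad), and the knob has slipped by 0.08 to 1.2 rad (all of step 2 and z of tube_block in the frame of well_floor below 0.003 m and horizontal distance between tube_block and well_floor below 0.006 m and angle between tube_block's own z axis and vertical below 0.05 rad and linear speed of tube_block below 0.02 m/s and value of joint knob below 1.2 rad); the robot touches nothing.
It fails at once if the block is lifted out of the guide ring (underside more than 20 mm above the rim of the well) (z of tube_block in the frame of well_floor above 0.038 m).
It fails at once if the knob is turned on past its slip by more than 1.2 rad (value of joint knob above 1.2 rad).
It fails at once if a bystander is shifted by more than 30 mm (distance of any of reagent_a, reagent_b, reagent_d, timer from where it was at the start of the episode above 0.03 m).
It also fails if it takes over 58 s, if anything falls off the work surface, if the arm or the gripper's body presses on something with over 40 N, if the wrist force passes 120 N, or if a joint passes its speed limit or range.

### The arm

A 6-joint arm with a two-finger parallel gripper is mounted at the origin on a cart in front of the work surface, level with it; the furniture and walls round the work are solid. World frame = base frame: x ahead of the robot, y to its left, z up, the work surface at z = 0. Lengths are in m, angles in degrees, forces in N, time in s.
With the tool pointing down it reaches from about 0.35 to 0.875 m from the base axis. Payload 4.2 kg.
Tool frame: the origin (TCP) lies on the centre line of the jaws, within the pads' length; the fingertips stand 25 mm ahead of it and the grasp point (between the pads) lies 6 mm ahead of it; z points along the fingers, y is the line along which they close (so a half turn about z gives the same grasp; the last joint's range is limited). The gripper opens to 87 mm and grips with 3 to 60 N. Pads are 19 mm wide; open, the fingers measure 117 mm over their backs; the gripper's body (75 mm by 190 mm) begins 51 mm behind the grasp point.
Start: joints at [90.333, 22.042, 0.453, 0, -68.411, -14.817], TCP at [0.156, 0.605, 0.248] pointing down, gripper open.
Joint ranges: [-179.83, 179.83], [-69.29, 118.12], [-61.27, 80.66], [-181.25, 117.63], [-171.15, -9.14], [-177.46, 177.46]. Speed limits (degrees/s): [159.86, 159.86, 180, 180, 180, 180].

### API

Orientations are given as a 3x3 rotation matrix whose columns are the frame's x, y, z axes.
In Python, from station import r gives the robot as it stands.
- The arm moves only by the tool move_arm, never from a script. Its argument "series" is a list of rows, each an object with "grip": the opening, from 0 (shut) to 1 (fully open); "xyz": the shift along the tool's x, y, z in mm, a list of three; "angular": the turn, a rotation vector about the tool's x, y, z in rad, a list of three. A call has 1 to 10 rows; each row is the pose to reach, as a shift and turn from the pose commanded when the call began, along the tool's axes at that moment; what a row does not reach only later rows make up. A row lasts 1/10 s, in which the tool goes at most 50 mm and 8.59 degrees, less where a joint would pass 70% of its speed; a pose out of reach is approached as far as the arm can. A call with a gripper value outside its range is refused whole. The fingers move at their own pace and stop on an object; the grip force is fixed at half the most. Time passes only in rows, so rows that repeat a pose let the fingers close. It gives the time, the measured TCP pose, the force, the opening and the grip force at its end, in the units of the state.
- r.sense(): the state, without advancing time (a new reading comes with each control period).
- r.capture(name): name is "side" or "top" or "wrist"; returns a dict with "img" (400x640x3 uint8, red, green, blue), "camera_matrix" (3x3 intrinsics, pixels), "rvec" (rotation vector, rad) and "tvec" (3), from world to camera coordinates, as OpenCV has them; the wrist camera has in their place "hand_eye" (4x4, takes a point from camera to tool coordinates, whose origin is the TCP and whose axes are the flange's). Camera axes: x right, y down, z forward; pixel columns grow to the right and rows downward; lengths in m; the calibration is good to about 2 mm. A picture is of the moment at which its call begins: read the wrist's pose just before it. There is no depth.
- r.finish_job(): hands the job in; it is judged then, once.
The state is a dict: "time_s": time; "joints": joint angles; "joint_velocities": joint speeds; "effort": joint torques, N m; "tcp_pos": TCP position; "ee_rot": TCP orientation; "wrist_force": force on the tool from outside, world axes, zero at the start; "moment": the same for the moment, N m; "gripper_width": opening from 0.0 (shut) to 1.0 (fully open); "gripper_force": force on a finger pad.
Only numpy, scipy, OpenCV 4.12 (cv2) and the standard library are available. Lean on these libraries where they do the work, as an engineer would, in place of code of your own. Each camera call takes 0.05 s, during which the arm holds its last target. There are 200 camera calls.

## Working session

There is one attempt and no reset: what is moved stays moved. The work goes in short steps, Python scripts to look and compute and a tool call to move; the robot and the scene stay as the last step left them, time stands still between calls to the robot, and variables do not carry over. Pictures are saved under pics/ and viewed, at most 10 in all, crops included, and the job is handed in when it is done.

Besides the shell and the picture viewer there is one more tool, called after "Emit:" as name(argument=value, ...) on one line, values as JSON. move_arm: Moves the arm, as the interface text tells. Its arguments: {"type":"object","properties":{"series":{"type":"array"}},"required":["series"]}

```bash
mkdir -p pics
python3 - <<'E'
from station import r
import cv2,numpy as np,pickle
s=r.sense();print(s)
d={n:r.capture(n) for n in("side","top","wrist")}
d["s"]=s
pickle.dump(d,open("c0.pkl","wb"))
for n in("side","top","wrist"):
    cv2.imwrite(f"pics/{n}0.png",d[n]["img"][:,:,::-1])
for n in ("side","top"):print(d[n]["camera_matrix"],d[n]["rvec"],d[n]["tvec"])
print(d["wrist"]["hand_eye"])
E
```

```text
{'time_s': 0.0, 'joints': array([ 9.03325923e+01,  2.20912192e+01,  3.80911011e-01, -2.96707454e-02,
       -6.84106169e+01, -1.48163243e+01]), 'joint_velocities': array([ 0.04753742, -0.014606  ,  0.00555467,  0.11120676,  0.00630542,
       -0.09827955]), 'effort': array([-2.94419642e-04, -3.90667677e+01,  1.87403870e+01,  4.22014430e+00,
        1.09427754e-02, -1.95972279e-04]), 'tcp_pos': array([0.15615738, 0.60462094, 0.24646068]), 'ee_rot': array([[ 9.68170909e-01, -2.50289575e-01, -4.69262984e-04],
       [-2.50290004e-01, -9.68168605e-01, -2.11325408e-03],
       [ 7.45997783e-05,  2.16344296e-03, -9.99997657e-01]]), 'wrist_force': array([-0.00154932, -0.02965532, -0.50496427]), 'moment': array([-0.01788702,  0.01944988, -0.02736782]), 'gripper_force': 0.0, 'gripper_width': 0.9953903748012106}
[[381.4113741    0.         321.79564417]
 [  0.         381.4113741  191.89435484]
 [  0.           0.           1.        ]] [ 1.85053432 -0.57483365  0.38468032] [-0.42053968  0.19438665  1.08320418]
[[362.3453952    0.         325.44111923]
 [  0.         362.3453952  199.64486156]
 [  0.           0.           1.        ]] [ 2.20666512 -2.15482638  0.05442182] [-0.02949066  0.49103671  1.23247506]
[[ 8.23622491e-04 -9.65422538e-01 -2.60688790e-01  7.19376232e-02]
 [ 9.99999455e-01  6.27991852e-04  8.33731879e-04  1.26634364e-04]
 [-6.41193110e-04 -2.60689335e-01  9.65422529e-01 -1.37844270e-01]
 [ 0.00000000e+00  0.00000000e+00  0.00000000e+00  1.00000000e+00]]
```

View pics/top0.png

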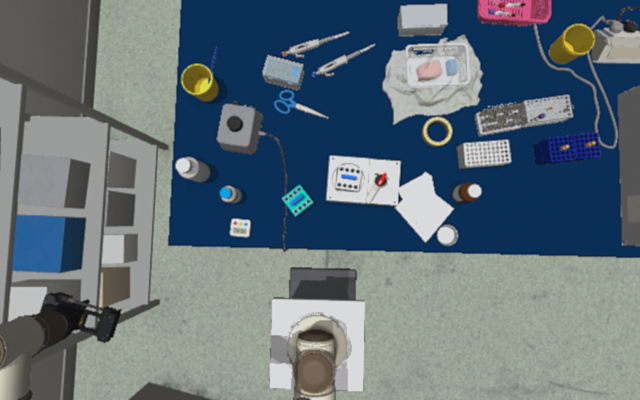

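View pics/side0.png

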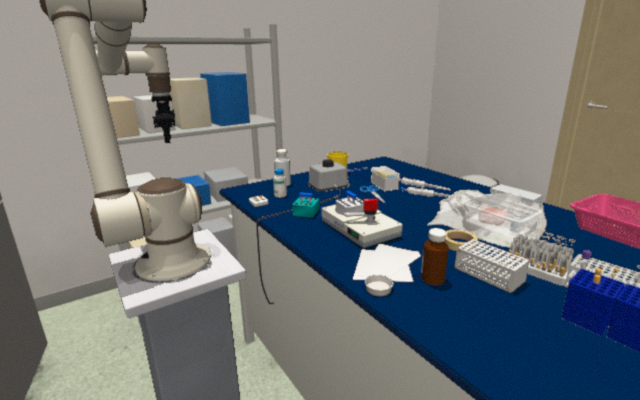

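The top view shows the white heater around (363,180). Two candidates look like the block: the silver one in the heater's ring at (348,178), and the turquoise one on the bench at (297,200). The silver one is meant, because it is aluminium and sits in the guide ring. The red knob is at (381,180). The side view agrees, with the block at (350,205) and the knob at (370,205). I'll confirm with one enlarged crop and measure from it.

```bash
cat > h.py <<'E'
import cv2,numpy as np,pickle
def ray(c,uv):
    R=cv2.Rodrigues(np.array(c["rvec"],float))[0];t=np.array(c["tvec"],float).ravel()
    K=np.array(c["camera_matrix"]);d=R.T@np.linalg.inv(K)@np.array([*uv,1.]);return -R.T@t,d
def wray(c,s,uv):
    T=np.eye(4);T[:3,:3]=s["ee_rot"];T[:3,3]=s["tcp_pos"];T=T@np.array(c["hand_eye"])
    return T[:3,3],T[:3,:3]@np.linalg.inv(c["camera_matrix"])@np.array([*uv,1.])
def onz(o,d,z): return o+d*(z-o[2])/d[2]
def mask(img,lo,hi): return cv2.inRange(cv2.cvtColor(img,cv2.COLOR_RGB2HSV),np.array(lo),np.array(hi))
def blobs(m,amin):
    cs=cv2.findContours(m,cv2.RETR_EXTERNAL,cv2.CHAIN_APPROX_NONE)[0]
    return sorted([c for c in cs if cv2.contourArea(c)>=amin],key=cv2.contourArea,reverse=True)
E
python3 - <<'E'
from h import *
d=pickle.load(open("c0.pkl","rb"));c=d["top"];im=c["img"]
x0,y0,x1,y1=270,140,430,240
cr=cv2.resize(im[y0:y1,x0:x1],None,fx=5,fy=5,interpolation=cv2.INTER_CUBIC)
cv2.imwrite("pics/crop0.png",cr[:,:,::-1])
for nm,lo,hi,z in(("red",(0,150,90),(8,255,255),.123),("blue",(100,120,120),(118,255,255),.118)):
    m=mask(im,lo,hi);k=np.zeros_like(m);k[y0:y1,x0:x1]=m[y0:y1,x0:x1]
    for b in blobs(k,3):
        rc=cv2.minAreaRect(b);print(nm,cv2.contourArea(b),rc,onz(*ray(c,rc[0]),z))
m=mask(im,(0,0,200),(180,40,255));k=np.zeros_like(m);k[y0:y1,315:405]=m[y0:y1,315:405]
for b in blobs(k,50):
    rc=cv2.minAreaRect(b);P=np.array([onz(*ray(c,p),.05)for p in cv2.boxPoints(rc)]);print(cv2.contourArea(b),rc,"\n",P.round(3),np.linalg.norm(np.diff(P,axis=0),axis=1),P.mean(0))
E
```

```text
red 43.0 ((381.3676452636719, 179.2205810546875), (4.630461692810059, 12.690895080566406), 30.963754653930664) [ 0.55325558 -0.19428671  0.123     ]
blue 40.0 ((296.4390563964844, 199.5487823486328), (3.591996431350708, 14.367987632751465), 51.34019470214844) [0.48311734 0.0723666  0.118     ]
blue 27.5 ((348.4864501953125, 176.58106994628906), (13.31631851196289, 2.959181785583496), 9.462322235107422) [ 0.55996591 -0.09077952  0.118     ]
2861.5 ((366.98541259765625, 185.9987030029297), (79.19232177734375, 55.25590896606445), 5.04245138168335) 
 [[ 0.455 -0.018  0.05 ]
 [ 0.641 -0.03   0.05 ]
 [ 0.623 -0.296  0.05 ]
 [ 0.438 -0.281  0.05 ]] [0.18664752 0.26630846 0.18583696] [ 0.53893669 -0.15627356  0.05      ]
```

View pics/crop0.png

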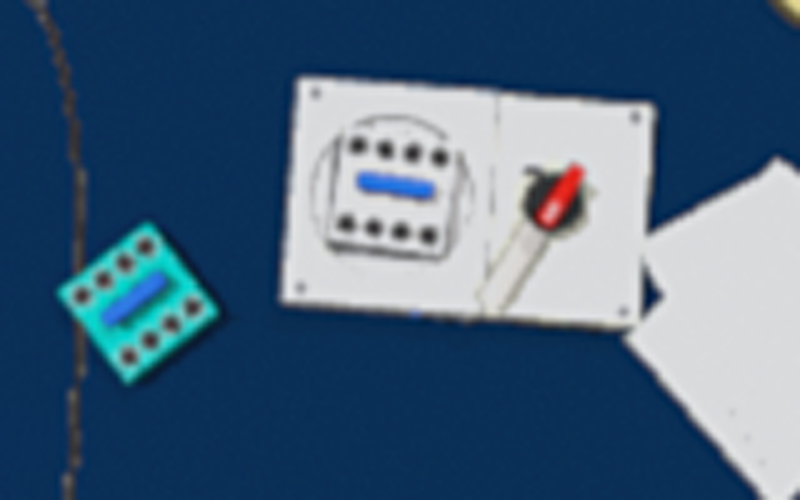

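The crop shows the silver block in the ring at crop (395,195) with its blue bar, the knob at (560,198), and the clamp arm pointing lower-left to (490,305). The turquoise block at (138,300) is outside the heater, so it is the decoy. Bar to knob measures 104 mm, and 105 mm was expected. I'll move the wrist camera above the heater for a closer look.

Emit:
move_arm(series=[{"grip": 1, "xyz": [0, 0, -50], "angular": [0, 0, 0]}, {"grip": 1, "xyz": [290, 325, -90], "angular": [0, 0, 1.3]}, {"grip": 1, "xyz": [290, 325, -90], "angular": [0, 0, 1.3]}, {"grip": 1, "xyz": [290, 325, -90], "angular": [0, 0, 1.3]}, {"grip": 1, "xyz": [290, 325, -90], "angular": [0, 0, 1.3]}, {"grip": 1, "xyz": [290, 325, -90], "angular": [0, 0, 1.3]}, {"grip": 1, "xyz": [290, 325, -90], "angular": [0, 0, 1.3]}, {"grip": 1, "xyz": [290, 325, -90], "angular": [0, 0, 1.3]}, {"grip": 1, "xyz": [290, 325, -90], "angular": [0, 0, 1.3]}, {"grip": 1, "xyz": [290, 325, -90], "angular": [0, 0, 1.3]}])

```text
time_s: 1.15
tcp_pos: [0.3561, 0.2154, 0.338]
ee_rot: [[0.012, -1.0, 0.0], [-1.0, -0.012, 0.0], [-0.0, -0.0, -1.0]]
wrist_force: [0.1, 0.8, 0.2]
gripper_width: 1.0
gripper_force: 0.0
```

Emit:
move_arm(series=[{"grip": 1, "xyz": [385, -200, 0], "angular": [0, 0, 0]}, {"grip": 1, "xyz": [385, -200, 0], "angular": [0, 0, 0]}, {"grip": 1, "xyz": [385, -200, 0], "angular": [0, 0, 0]}, {"grip": 1, "xyz": [385, -200, 0], "angular": [0, 0, 0]}, {"grip": 1, "xyz": [385, -200, 0], "angular": [0, 0, 0]}, {"grip": 1, "xyz": [385, -200, 0], "angular": [0, 0, 0]}, {"grip": 1, "xyz": [385, -200, 0], "angular": [0, 0, 0]}, {"grip": 1, "xyz": [385, -200, 0], "angular": [0, 0, 0]}, {"grip": 1, "xyz": [385, -200, 0], "angular": [0, 0, 0]}, {"grip": 1, "xyz": [385, -200, 0], "angular": [0, 0, 0]}])

```text
time_s: 2.15
tcp_pos: [0.5637, -0.1667, 0.3355]
ee_rot: [[0.013, -1.0, -0.003], [-1.0, -0.013, -0.0], [0.0, 0.003, -1.0]]
wrist_force: [-0.5, 0.2, -1.6]
gripper_width: 1.0
gripper_force: 0.0
```

```bash
cat > w.py <<'E'
from station import r
from h import *
import sys
n=sys.argv[1]
s=r.sense();c=r.capture("wrist");im=c["img"];pickle.dump((s,c),open(n+".pkl","wb"))
cv2.imwrite(f"pics/{n}.png",im[:,:,::-1])
print(s["time_s"],s["tcp_pos"],s["ee_rot"][:,0],s["wrist_force"])
for nm,lo,hi,zs in(("red",(0,150,90),(8,255,255),(.123,)),("blue",(100,120,150),(118,255,255),(.118,.100))):
    for b in blobs(mask(im,lo,hi),100)[:4]:
        rc=cv2.minAreaRect(b)
        for z in zs:
            P=np.array([onz(*wray(c,s,p),z)for p in cv2.boxPoints(rc)])[:,:2]
            e=P[1:3]-P[:2];L=np.linalg.norm(e,axis=1);v=e[L.argmax()]
            print(nm,np.round(rc[0]),"z",z,"ctr",P.mean(0).round(4),"size",L.round(4),"yaw",np.degrees(np.arctan2(v[1],v[0])).round(1))
E
python3 w.py w1
```

```text
2.15 [ 0.56370079 -0.1666928   0.3354744 ] [ 1.30184445e-02 -9.99915230e-01  2.29452629e-04] [-0.4722605   0.24188164 -1.55693886]
red [322. 155.] z 0.123 ctr [ 0.5583 -0.1971] size [0.013  0.0404] yaw 148.4
blue [317. 231.] z 0.118 ctr [ 0.5634 -0.0925] size [0.0455 0.0084] yaw -98.2
blue [317. 231.] z 0.1 ctr [ 0.5633 -0.0851] size [0.0478 0.0088] yaw -98.2
```

View pics/w1.png

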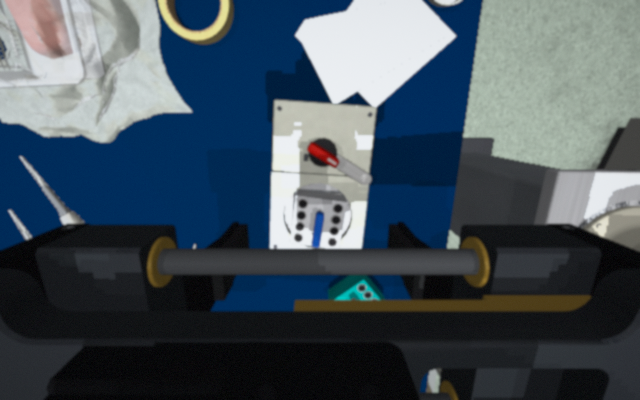

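The wrist view shows the red knob at (322,155) and the blue bar at (317,231), which the gripper partly hides. I'll shift so the block is clear of the gripper and go lower.

Emit:
move_arm(series=[{"grip": 1, "xyz": [-45, 0, 25], "angular": [0, 0, 0]}, {"grip": 1, "xyz": [-90, 0, 55], "angular": [0, 0, 0]}, {"grip": 1, "xyz": [-130, 0, 80], "angular": [0, 0, 0]}, {"grip": 1, "xyz": [-130, 0, 80], "angular": [0, 0, 0]}, {"grip": 1, "xyz": [-130, 0, 80], "angular": [0, 0, 0]}])

```text
time_s: 2.7
tcp_pos: [0.5595, -0.0316, 0.2573]
ee_rot: [[0.022, -1.0, -0.001], [-1.0, -0.022, -0.0], [0.0, 0.001, -1.0]]
wrist_force: [1.4, -0.1, 0.3]
gripper_width: 0.995
gripper_force: 0.0
```

```bash
python3 w.py w2
```

```text
2.7 [ 0.55952115 -0.03160997  0.25730854] [ 2.17377473e-02 -9.99763625e-01  4.05058770e-04] [ 1.38200214 -0.11581294  0.32835456]
red [324.  12.] z 0.123 ctr [ 0.558  -0.1926] size [0.0182 0.0409] yaw 157.8
blue [316. 132.] z 0.118 ctr [ 0.5635 -0.0916] size [0.0467 0.0101] yaw -97.8
blue [316. 132.] z 0.1 ctr [ 0.5636 -0.0908] size [0.0498 0.0108] yaw -97.8
```

View pics/w2.png

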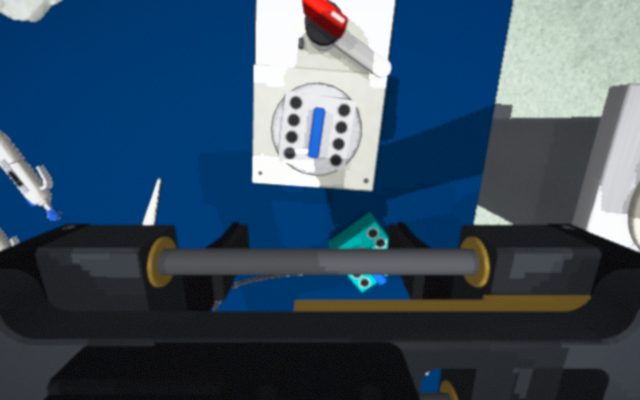

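Ring, block and bar are all in view, with the bar at (316,132). The bar looks only a few degrees off the heater's axes, where 20 to 45 degrees was expected, so I'll check an enlarged crop.

Run:
```python
from h import *
s,c=pickle.load(open("w2.pkl","rb"))
cr=cv2.resize(c["img"][60:200,235:410],None,fx=4.2,fy=4.2,interpolation=cv2.INTER_CUBIC)
cv2.imwrite("pics/crop2.png",cr[:,:,::-1])
```

```text
(no output)
```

View pics/crop2.png

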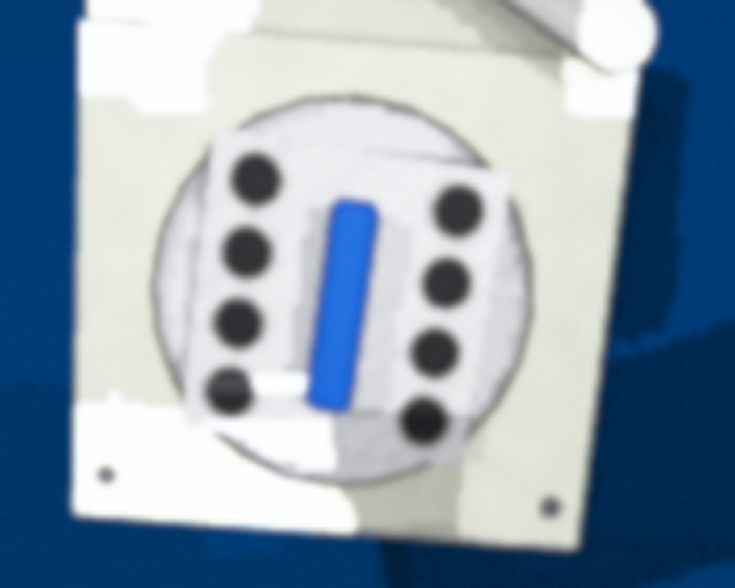

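The crop confirms the block is turned only about 4° anticlockwise... the sign and size come from hole rows at 8° against the heater edge at 4°. Its bar yaw is -97.8° and the heater's is about -93.7°. Contact will show the actual height. I'll align with the bar, straddle it and go down.

Emit:
move_arm(series=[{"grip": 1, "xyz": [45, 0, 0], "angular": [0, 0, 0.15]}, {"grip": 1, "xyz": [59, -1, 30], "angular": [0, 0, 0.157]}, {"grip": 1, "xyz": [59, -1, 70], "angular": [0, 0, 0.157]}, {"grip": 1, "xyz": [59, -1, 110], "angular": [0, 0, 0.157]}, {"grip": 1, "xyz": [59, -1, 122], "angular": [0, 0, 0.157]}, {"grip": 1, "xyz": [59, -1, 122], "angular": [0, 0, 0.157]}, {"grip": 1, "xyz": [59, -1, 122], "angular": [0, 0, 0.157]}])

```text
time_s: 3.45
tcp_pos: [0.5641, -0.0927, 0.1378]
ee_rot: [[-0.138, -0.99, 0.004], [-0.99, 0.138, -0.0], [-0.0, -0.004, -1.0]]
wrist_force: [0.4, 1.1, 0.2]
gripper_width: 1.004
gripper_force: 0.0
```

```bash
sed -i 's/print(s\["time_s"\]/print(np.degrees(np.arctan2(s["ee_rot"][1,0],s["ee_rot"][0,0])),s["time_s"]/' w.py; python3 w.py w3
```

```text
-97.94144213388134 3.45 [ 0.5640699  -0.0927296   0.13779957] [-1.38160947e-01 -9.90409787e-01 -8.56743018e-05] [0.40899494 1.14392804 0.17895059]
red [303.  54.] z 0.123 ctr [ 0.5577 -0.1958] size [0.0114 0.0417] yaw 149.1
blue [428. 386.] z 0.118 ctr [0.5022 0.0281] size [0.0081 0.0156] yaw 124.1
blue [428. 386.] z 0.1 ctr [0.4962 0.05  ] size [0.0091 0.0174] yaw 124.1
```

Emit:
move_arm(series=[{"grip": 1, "xyz": [0, 0, 8], "angular": [0, 0, 0]}, {"grip": 1, "xyz": [0, 0, 16], "angular": [0, 0, 0]}, {"grip": 1, "xyz": [0, 0, 22], "angular": [0, 0, 0]}, {"grip": 1, "xyz": [0, 0, 25], "angular": [0, 0, 0]}, {"grip": 1, "xyz": [0, 0, 25], "angular": [0, 0, 0]}])

```text
time_s: 4.0
tcp_pos: [0.562, -0.0924, 0.1098]
ee_rot: [[-0.138, -0.99, -0.001], [-0.99, 0.138, -0.0], [0.0, 0.001, -1.0]]
wrist_force: [-0.6, -0.7, 0.6]
gripper_width: 1.001
gripper_force: 0.0
```

The open jaws span wider than the block, so its top hasn't been touched yet. I'll raise 4 mm and close on the bar.

Emit:
move_arm(series=[{"grip": 1, "xyz": [0, 0, -5], "angular": [0, 0, 0]}, {"grip": 0, "xyz": [0, 0, -5], "angular": [0, 0, 0]}, {"grip": 0, "xyz": [0, 0, -5], "angular": [0, 0, 0]}, {"grip": 0, "xyz": [0, 0, -5], "angular": [0, 0, 0]}, {"grip": 0, "xyz": [0, 0, -5], "angular": [0, 0, 0]}, {"grip": 0, "xyz": [0, 0, -5], "angular": [0, 0, 0]}, {"grip": 0, "xyz": [0, 0, -5], "angular": [0, 0, 0]}, {"grip": 0, "xyz": [0, 0, -5], "angular": [0, 0, 0]}, {"grip": 0, "xyz": [0, 0, -5], "angular": [0, 0, 0]}])

```text
time_s: 4.9
tcp_pos: [0.5624, -0.0924, 0.1155]
ee_rot: [[-0.139, -0.99, -0.0], [-0.99, 0.139, -0.0], [0.0, 0.0, -1.0]]
wrist_force: [-0.6, 0.1, -0.7]
gripper_width: 0.358
gripper_force: 0.0
```

Emit:
move_arm(series=[{"grip": 0, "xyz": [0, 0, 0], "angular": [0, 0, 0]}, {"grip": 0, "xyz": [0, 0, 0], "angular": [0, 0, 0]}, {"grip": 0, "xyz": [0, 0, 0], "angular": [0, 0, 0]}, {"grip": 0, "xyz": [0, 0, 0], "angular": [0, 0, 0]}, {"grip": 0, "xyz": [0, 0, 0], "angular": [0, 0, 0]}])

```text
time_s: 5.4
tcp_pos: [0.5625, -0.0924, 0.1155]
ee_rot: [[-0.138, -0.99, 0.0], [-0.99, 0.138, -0.0], [0.0, -0.0, -1.0]]
wrist_force: [-0.5, 0.0, -1.2]
gripper_width: 0.131
gripper_force: 30.0
```

Gripped: 11.4 mm measured against a 12 mm bar. Now I'll bear down gently.

Emit:
move_arm(series=[{"grip": 0, "xyz": [0, 0, 2], "angular": [0, 0, 0]}, {"grip": 0, "xyz": [0, 0, 4], "angular": [0, 0, 0]}, {"grip": 0, "xyz": [0, 0, 6], "angular": [0, 0, 0]}, {"grip": 0, "xyz": [0, 0, 6], "angular": [0, 0, 0]}])

```text
time_s: 5.8
tcp_pos: [0.5625, -0.0925, 0.1121]
ee_rot: [[-0.137, -0.991, 0.001], [-0.991, 0.137, -0.001], [0.001, -0.001, -1.0]]
wrist_force: [-4.1, 1.5, 11.8]
gripper_width: 0.136
gripper_force: 30.0
```

Emit:
move_arm(series=[{"grip": 0, "xyz": [0, 0, 0], "angular": [0, 0, -0.025]}, {"grip": 0, "xyz": [0, 0, 0], "angular": [0, 0, -0.05]}, {"grip": 0, "xyz": [0, 0, 0], "angular": [0, 0, -0.075]}, {"grip": 0, "xyz": [0, 0, 0], "angular": [0, 0, -0.075]}, {"grip": 0, "xyz": [0, 0, 0], "angular": [0, 0, -0.075]}])

```text
time_s: 6.3
tcp_pos: [0.5631, -0.0925, 0.1114]
ee_rot: [[-0.064, -0.998, 0.002], [-0.998, 0.064, -0.0], [0.0, -0.002, -1.0]]
wrist_force: [-1.7, 0.3, 7.5]
gripper_width: 0.135
gripper_force: 30.0
```

Emit:
move_arm(series=[{"grip": 0, "xyz": [0, 0, 2], "angular": [0, 0, 0]}, {"grip": 0, "xyz": [0, 0, 4], "angular": [0, 0, 0]}, {"grip": 0, "xyz": [0, 0, 6], "angular": [0, 0, 0]}, {"grip": 0, "xyz": [0, 0, 6], "angular": [0, 0, 0]}, {"grip": 0, "xyz": [0, 0, 6], "angular": [0, 0, 0]}])

```text
time_s: 6.8
tcp_pos: [0.5631, -0.0925, 0.1051]
ee_rot: [[-0.065, -0.998, 0.002], [-0.998, 0.065, -0.0], [0.0, -0.002, -1.0]]
wrist_force: [-1.4, 1.4, 6.6]
gripper_width: 0.133
gripper_force: 30.0
```

```bash
python3 -c "
from station import r
s=r.sense();print(s['moment'],s['wrist_force'])"
```

```text
[ 0.12310389  0.38541424 -0.16903781] [-1.37645448  1.41663022  6.58418492]
```

It moves down freely at about 7 N, so it is in the well. I'll keep pressing until the force rises at the floor.

Emit:
move_arm(series=[{"grip": 0, "xyz": [0, 0, 2], "angular": [0, 0, 0]}, {"grip": 0, "xyz": [0, 0, 4], "angular": [0, 0, 0]}, {"grip": 0, "xyz": [0, 0, 6], "angular": [0, 0, 0]}, {"grip": 0, "xyz": [0, 0, 8], "angular": [0, 0, 0]}, {"grip": 0, "xyz": [0, 0, 8], "angular": [0, 0, 0]}])

```text
time_s: 7.3
tcp_pos: [0.5632, -0.0926, 0.1025]
ee_rot: [[-0.063, -0.998, 0.003], [-0.998, 0.063, -0.002], [0.001, -0.003, -1.0]]
wrist_force: [-11.9, 4.0, 34.6]
gripper_width: 0.136
gripper_force: 30.1
```

Emit:
move_arm(series=[{"grip": 0, "xyz": [0, 0, 2], "angular": [0, 0, 0]}, {"grip": 0, "xyz": [0, 0, 4], "angular": [0, 0, 0]}, {"grip": 0, "xyz": [0, 0, 5], "angular": [0, 0, 0]}, {"grip": 0, "xyz": [0, 0, 5], "angular": [0, 0, 0]}, {"grip": 0, "xyz": [0, 0, 5], "angular": [0, 0, 0]}])

```text
time_s: 7.8
tcp_pos: [0.5632, -0.0932, 0.0993]
ee_rot: [[-0.061, -0.998, 0.004], [-0.998, 0.061, -0.003], [0.003, -0.004, -1.0]]
wrist_force: [-15.1, 2.8, 43.2]
gripper_width: 0.131
gripper_force: 30.0
```

43 N with 15 N sideways: either it is home or it is jammed. I'll unload, release and look.

Emit:
move_arm(series=[{"grip": 0, "xyz": [0, 0, -4], "angular": [0, 0, 0]}, {"grip": 0, "xyz": [0, 0, -8], "angular": [0, 0, 0]}, {"grip": 1, "xyz": [0, 0, -8], "angular": [0, 0, 0]}, {"grip": 1, "xyz": [0, 0, -8], "angular": [0, 0, 0]}, {"grip": 1, "xyz": [0, 0, -8], "angular": [0, 0, 0]}, {"grip": 1, "xyz": [0, 0, -8], "angular": [0, 0, 0]}, {"grip": 1, "xyz": [0, 0, -8], "angular": [0, 0, 0]}, {"grip": 1, "xyz": [0, 0, -40], "angular": [0, 0, 0]}, {"grip": 1, "xyz": [0, 0, -80], "angular": [0, 0, 0]}, {"grip": 1, "xyz": [0, 0, -120], "angular": [0, 0, 0]}])

```text
time_s: 8.8
tcp_pos: [0.5621, -0.0924, 0.2113]
ee_rot: [[-0.064, -0.998, -0.002], [-0.998, 0.064, -0.0], [0.0, 0.002, -1.0]]
wrist_force: [1.7, 0.0, -0.1]
gripper_width: 0.78
gripper_force: 0.0
```

Emit:
move_arm(series=[{"grip": 1, "xyz": [-45, 0, 0], "angular": [0, 0, 0]}, {"grip": 1, "xyz": [-75, 0, 0], "angular": [0, 0, 0]}, {"grip": 1, "xyz": [-75, 0, 0], "angular": [0, 0, 0]}, {"grip": 1, "xyz": [-75, 0, 0], "angular": [0, 0, 0]}])

```text
time_s: 9.2
tcp_pos: [0.5671, -0.0171, 0.2103]
ee_rot: [[-0.063, -0.998, -0.001], [-0.998, 0.063, -0.0], [0.0, 0.001, -1.0]]
wrist_force: [-0.5, -0.4, -0.8]
gripper_width: 0.994
gripper_force: 0.0
```

```bash
python3 w.py w4
python3 - <<'E'
from h import *
s,c=pickle.load(open("w4.pkl","rb"))
b=blobs(mask(c["img"],(100,120,150),(118,255,255)),100)[0].mean((0,1));print(b)
x,y=map(int,b)
y0=max(0,y-75);x0=x-95
cr=cv2.resize(c["img"][y0:y+75,x0:x0+190],None,fx=4,fy=4,interpolation=cv2.INTER_CUBIC)
print(x0,y0);cv2.imwrite("pics/crop4.png",cr[:,:,::-1])
E
```

```text
-93.58825992750205 9.2 [ 0.56705466 -0.01713608  0.21034033] [-6.25860179e-02 -9.98039545e-01  2.36755271e-04] [-0.52633897 -0.42582609 -0.80175803]
blue [318. 118.] z 0.118 ctr [ 0.563  -0.0903] size [0.0093 0.0435] yaw 86.8
blue [318. 118.] z 0.1 ctr [ 0.563  -0.0904] size [0.01   0.0469] yaw 86.8
[317.92307692 117.5       ]
222 42
```

View pics/crop4.png

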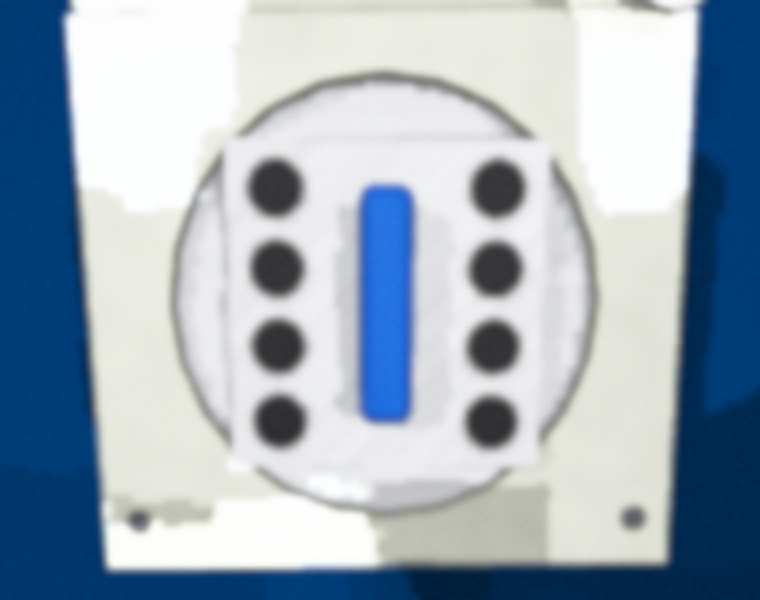

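The block is now square with the heater (bar yaw 86.8°, heater about 86.3°), and its apparent size puts it about 16 mm lower. To be sure it is fully home, I'll straddle the bar loosely and press with the fingertips on the block's top.

Emit:
move_arm(series=[{"grip": 0.35, "xyz": [40, 0, 0], "angular": [0, 0, 0]}, {"grip": 0.35, "xyz": [74, 0, 20], "angular": [0, 0, 0]}, {"grip": 0.35, "xyz": [74, 0, 40], "angular": [0, 0, 0]}, {"grip": 0.35, "xyz": [74, 0, 60], "angular": [0, 0, 0]}, {"grip": 0.35, "xyz": [74, 0, 65], "angular": [0, 0, 0]}, {"grip": 0.35, "xyz": [74, 0, 65], "angular": [0, 0, 0]}, {"grip": 0.35, "xyz": [74, 0, 65], "angular": [0, 0, 0]}, {"grip": 0.35, "xyz": [74, 0, 85], "angular": [0, 0, 0]}, {"grip": 0.35, "xyz": [74, 0, 105], "angular": [0, 0, 0]}, {"grip": 0.35, "xyz": [74, 0, 105], "angular": [0, 0, 0]}])

```text
time_s: 10.25
tcp_pos: [0.5613, -0.0913, 0.1043]
ee_rot: [[-0.064, -0.998, -0.004], [-0.998, 0.064, 0.0], [0.0, 0.004, -1.0]]
wrist_force: [-0.3, 0.2, 1.0]
gripper_width: 0.354
gripper_force: 0.0
```

Emit:
move_arm(series=[{"grip": 0.35, "xyz": [0, 0, 4], "angular": [0, 0, 0]}, {"grip": 0.35, "xyz": [0, 0, 8], "angular": [0, 0, 0]}, {"grip": 0.35, "xyz": [0, 0, 10], "angular": [0, 0, 0]}, {"grip": 0.35, "xyz": [0, 0, 12], "angular": [0, 0, 0]}, {"grip": 0.35, "xyz": [0, 0, 12], "angular": [0, 0, 0]}])

```text
time_s: 10.75
tcp_pos: [0.5626, -0.0914, 0.0938]
ee_rot: [[-0.064, -0.998, 0.0], [-0.998, 0.064, -0.0], [-0.0, -0.0, -1.0]]
wrist_force: [-0.6, 0.1, 0.8]
gripper_width: 0.348
gripper_force: 0.0
```

Emit:
move_arm(series=[{"grip": 0.35, "xyz": [0, 0, 2], "angular": [0, 0, 0]}, {"grip": 0.35, "xyz": [0, 0, 4], "angular": [0, 0, 0]}, {"grip": 0.35, "xyz": [0, 0, 6], "angular": [0, 0, 0]}, {"grip": 0.35, "xyz": [0, 0, 8], "angular": [0, 0, 0]}, {"grip": 0.35, "xyz": [0, 0, 8], "angular": [0, 0, 0]}])

```text
time_s: 11.25
tcp_pos: [0.5628, -0.0914, 0.0933]
ee_rot: [[-0.061, -0.998, 0.002], [-0.998, 0.061, -0.002], [0.002, -0.002, -1.0]]
wrist_force: [-13.9, 4.3, 39.5]
gripper_width: 0.356
gripper_force: 20.1
```

Firm contact at TCP z 0.0933 puts the block top at 68 mm, which means fully home. Next is the knob: centre about (0.557,-0.196), bar yaw 149° (equivalent to -31°).

Emit:
move_arm(series=[{"grip": 0.35, "xyz": [0, 0, -45], "angular": [0, 0, 0]}, {"grip": 0.5, "xyz": [0, 0, -84], "angular": [0, 0, 0]}, {"grip": 0.5, "xyz": [50, 0, -84], "angular": [0, 0, -0.14]}, {"grip": 0.5, "xyz": [105, -1, -84], "angular": [0, 0, -0.29]}, {"grip": 0.5, "xyz": [105, -1, -84], "angular": [0, 0, -0.44]}, {"grip": 0.5, "xyz": [105, -1, -84], "angular": [0, 0, -0.59]}, {"grip": 0.5, "xyz": [105, -1, -84], "angular": [0, 0, -0.74]}, {"grip": 0.5, "xyz": [105, -1, -84], "angular": [0, 0, -0.89]}, {"grip": 0.5, "xyz": [105, -1, -84], "angular": [0, 0, -1.04]}, {"grip": 0.5, "xyz": [105, -1, -84], "angular": [0, 0, -1.094]}])

```text
time_s: 12.25
tcp_pos: [0.5567, -0.1963, 0.1696]
ee_rot: [[0.859, -0.511, 0.0], [-0.511, -0.859, -0.0], [0.0, -0.0, -1.0]]
wrist_force: [-0.0, 0.3, -0.1]
gripper_width: 0.501
gripper_force: 0.0
```

```bash
python3 w.py w5
```

```text
-30.74604545231659 12.25 [ 0.55670071 -0.19633366  0.16961293] [ 8.59441696e-01 -5.11233767e-01  7.89924871e-05] [-0.00423217  0.33211775 -0.05690686]
red [317. 217.] z 0.123 ctr [ 0.5624 -0.1991] size [0.0457 0.0108] yaw -31.2
```

Emit:
move_arm(series=[{"grip": 0.5, "xyz": [0, 0, 20], "angular": [0, 0, 0]}, {"grip": 0.5, "xyz": [0, 0, 40], "angular": [0, 0, 0]}, {"grip": 0.5, "xyz": [0, 0, 52], "angular": [0, 0, 0]}, {"grip": 0, "xyz": [0, 0, 52], "angular": [0, 0, 0]}, {"grip": 0, "xyz": [0, 0, 52], "angular": [0, 0, 0]}, {"grip": 0, "xyz": [0, 0, 52], "angular": [0, 0, 0]}, {"grip": 0, "xyz": [0, 0, 52], "angular": [0, 0, 0]}, {"grip": 0, "xyz": [0, 0, 52], "angular": [0, 0, 0]}, {"grip": 0, "xyz": [0, 0, 52], "angular": [0, 0, 0]}, {"grip": 0, "xyz": [0, 0, 52], "angular": [0, 0, 0]}])

```text
time_s: 13.3
tcp_pos: [0.5574, -0.196, 0.1183]
ee_rot: [[0.857, -0.515, 0.002], [-0.515, -0.857, 0.0], [0.001, -0.001, -1.0]]
wrist_force: [1.2, 2.9, 4.1]
gripper_width: 0.137
gripper_force: 30.0
```

```bash
python3 -c "
from station import r
s=r.sense();print(s['moment'],s['wrist_force'])"
```

```text
[ 0.85053686 -0.03974982 -0.02531037] [1.20302725 2.87892162 4.07845466]
```

Emit:
move_arm(series=[{"grip": 0, "xyz": [0, 0, 0], "angular": [0, 0, 0.1]}, {"grip": 0, "xyz": [0, 0, 0], "angular": [0, 0, 0.2]}, {"grip": 0, "xyz": [0, 0, 0], "angular": [0, 0, 0.3]}, {"grip": 0, "xyz": [0, 0, 0], "angular": [0, 0, 0.4]}, {"grip": 0, "xyz": [0, 0, 0], "angular": [0, 0, 0.5]}, {"grip": 0, "xyz": [0, 0, 0], "angular": [0, 0, 0.6]}, {"grip": 0, "xyz": [0, 0, 0], "angular": [0, 0, 0.7]}, {"grip": 0, "xyz": [0, 0, 0], "angular": [0, 0, 0.8]}, {"grip": 0, "xyz": [0, 0, 0], "angular": [0, 0, 0.9]}, {"grip": 0, "xyz": [0, 0, 0], "angular": [0, 0, 0.95]}])

```text
time_s: 14.3
tcp_pos: [0.5572, -0.1961, 0.1183]
ee_rot: [[0.078, -0.997, 0.001], [-0.997, -0.078, -0.0], [0.0, -0.001, -1.0]]
wrist_force: [0.3, 3.2, 3.0]
gripper_width: 0.138
gripper_force: 30.0
```

```bash
python3 -c "
from station import r
s=r.sense();print(s['moment'],s['wrist_force'])"
```

```text
[0.8255655  0.04619979 0.05066255] [0.34009273 3.21060277 3.04672609]
```

Moment about z is 0.05 N m, so the clamp arm is being carried along and hasn't reached its stop. I'll continue in small steps.

Emit:
move_arm(series=[{"grip": 0, "xyz": [0, 0, 0], "angular": [0, 0, 0.08]}, {"grip": 0, "xyz": [0, 0, 0], "angular": [0, 0, 0.16]}, {"grip": 0, "xyz": [0, 0, 0], "angular": [0, 0, 0.24]}, {"grip": 0, "xyz": [0, 0, 0], "angular": [0, 0, 0.3]}])

```text
time_s: 14.7
tcp_pos: [0.5571, -0.1961, 0.1183]
ee_rot: [[-0.22, -0.976, 0.001], [-0.976, 0.22, -0.0], [0.0, -0.001, -1.0]]
wrist_force: [-1.0, 2.8, 4.3]
gripper_width: 0.134
gripper_force: 30.0
```

```bash
python3 -c "
from station import r
s=r.sense();print(s['moment'],s['wrist_force'])"
```

```text
[0.9110637  0.05593894 0.19861386] [-1.01803053  2.75992446  4.32822026]
```

The moment has risen to about 0.2 N m, so the knob is slipping, by about 0.15 rad so far. I'll add 0.25 rad for margin, then release, rise and check.

Emit:
move_arm(series=[{"grip": 0, "xyz": [0, 0, 0], "angular": [0, 0, 0.08]}, {"grip": 0, "xyz": [0, 0, 0], "angular": [0, 0, 0.16]}, {"grip": 0, "xyz": [0, 0, 0], "angular": [0, 0, 0.25]}, {"grip": 0, "xyz": [0, 0, 0], "angular": [0, 0, 0.25]}, {"grip": 0.5, "xyz": [0, 0, 0], "angular": [0, 0, 0.25]}, {"grip": 0.5, "xyz": [0, 0, 0], "angular": [0, 0, 0.25]}, {"grip": 0.5, "xyz": [0, 0, 0], "angular": [0, 0, 0.25]}, {"grip": 0.5, "xyz": [0, 0, 0], "angular": [0, 0, 0.25]}, {"grip": 0.5, "xyz": [0, 0, 0], "angular": [0, 0, 0.25]}, {"grip": 0.5, "xyz": [0, 0, -30], "angular": [0, 0, 0.25]}])

```text
time_s: 15.7
tcp_pos: [0.5538, -0.1958, 0.1436]
ee_rot: [[-0.454, -0.891, -0.01], [-0.891, 0.454, 0.002], [0.003, 0.01, -1.0]]
wrist_force: [0.9, -0.7, 0.0]
gripper_width: 0.487
gripper_force: 0.0
```

Emit:
move_arm(series=[{"grip": 0.5, "xyz": [0, 0, -50], "angular": [0, 0, 0]}, {"grip": 0.5, "xyz": [-30, 0, -90], "angular": [0, 0, 0]}, {"grip": 0.5, "xyz": [-75, 0, -110], "angular": [0, 0, 0]}, {"grip": 0.5, "xyz": [-110, 0, -110], "angular": [0, 0, 0]}, {"grip": 0.5, "xyz": [-110, 0, -110], "angular": [0, 0, 0]}, {"grip": 0.5, "xyz": [-110, 0, -110], "angular": [0, 0, 0]}])

```text
time_s: 16.3
tcp_pos: [0.6064, -0.0976, 0.257]
ee_rot: [[-0.452, -0.892, -0.001], [-0.892, 0.452, -0.0], [0.001, 0.001, -1.0]]
wrist_force: [-0.1, -1.2, -0.1]
gripper_width: 0.501
gripper_force: 0.0
```

```bash
python3 w.py w6
```

```text
-116.84674808635124 16.3 [ 0.60639008 -0.09759315  0.25698971] [-4.51605586e-01 -8.92217504e-01  5.66573101e-04] [-0.09341761 -1.18668916 -0.09536548]
red [318.  76.] z 0.123 ctr [ 0.558  -0.1955] size [0.0428 0.0115] yaw -117.2
blue [354. 168.] z 0.118 ctr [ 0.5628 -0.104 ] size [0.0089 0.0272] yaw 86.7
blue [354. 168.] z 0.1 ctr [ 0.562  -0.1002] size [0.0095 0.0289] yaw 86.7
```

View pics/w6.png

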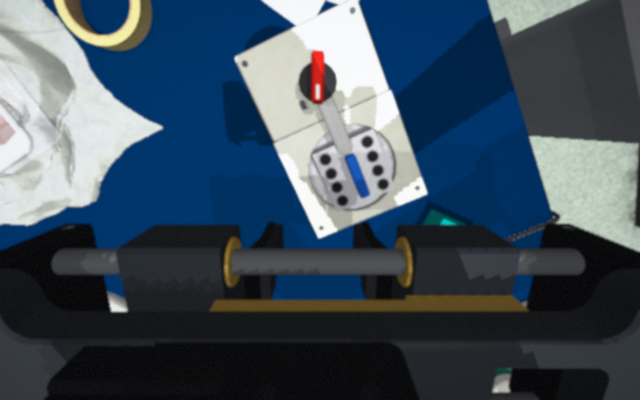

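The clamp arm, from (320,85) to (352,150), lies over the block along the heater's y axis. The knob bar is at -117° against the arm's -93.4°, so it has slipped about 0.4 rad. The block is seated and the arm is clear, so I'll hand in.

```bash
python3 -c "
from station import r
print(r.finish_job())"
```

```text
the job is handed in; nothing more can be done
None
```

The job is handed in: the block is fully home in the well, the clamp arm lies over it at its stop with about 0.4 rad of knob slip (estimated from the wrist picture), and no bystander was touched; no verdict was returned.

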